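Set the label coder to 4-2-3

ROBOT

A 7-joint arm with a two-finger parallel gripper is mounted at the origin on the work surface. World frame = base frame: x ahead of the robot, y to its left, z up, the work surface at z = 0. Lengths are in m, angles in rad, forces in N, time in s.
With the tool pointing down it reaches from about 0.425 to 0.95 m from the base axis. Payload 16.7 kg.
Tool frame: the origin (TCP) lies at the very end of the fingers, on their centre line; the grasp point (between the pads) lies 19 mm behind it (ctrl.tcp_to_grasp is the distance from the TCP to the grasp point, in m); z points along the fingers, x is the direction in which the jaws open and shut, and the axes are right-handed (so a half turn about z gives the same grasp; the last joint's range is limited). The gripper opens to 94 mm and grips with 3 to 60 N. Pads are 16 mm wide; open, the fingers measure 119 mm over their backs; the gripper's body (75 mm by 177 mm) begins 78 mm behind the grasp point.
Start: joints at [1.062, 0.426, 0.074, 1.606, -0.034, 1.111, -0.067], TCP at [0.237, -0.632, 0.175] pointing down, gripper open.
Joint ranges: [-2.85, 2.85], [-0.5, 2.14], [-1.23, 1.37], [0.21, 2.46], [-1.02, 4.16], [0.16, 2.05], [-2.73, 2.73]. Speed limits (rad/s): [1.89, 1.89, 2.39, 2.39, 3.01, 3.01, 3.01].

INTERFACE

Orientations are given as a unit quaternion [x, y, z, w].
In Python, from plant import ctrl gives the robot as it stands.
- The arm moves only by the tool arm_command, never from a script. Its argument "targets" is text: rows parted by semicolons, each of 7 numbers parted by spaces: the turn, a rotation vector about the world's x, y, z in degrees, then the shift along the world's x, y, z in m, then the closure in counts, from 0 (fully open) to 255 (shut). A call has 1 to 8 rows; each row shifts and turns the commanded pose from where the row before left it; what a row does not reach is not made up. A row lasts 1/10 s, in which the tool goes at most 50 mm and 8.59 degrees, less where a joint would pass 70% of its speed; a pose out of reach is approached as far as the arm can. A call is refused whole if a number of a shift passes 0.05 or a number of a turn 8.59, either way. A call with a gripper value outside its range is refused whole. The fingers move at their own pace and stop on an object; "newtons" is the grip in N (left out, the last holds). Time passes only in rows, so rows that do not move let the fingers close. It gives the time, the measured TCP pose, the force and the opening at its end, in the units of the state.
- ctrl.observe(): the state, without advancing time (a new reading comes with each control period).
- ctrl.grab_frame(name): name is "scene" or "side" or "wrist"; returns the picture (480x640x3 uint8, red, green, blue); there is no depth.
- ctrl.camera_model(name): a dict with "fx", "fy", "cx", "cy" (pixels), "R" (3x3) and "t" (3): a world point X has camera coordinates R X + t. Camera axes: x right, y down, z forward; pixel columns grow to the right and rows downward; lengths in m; the calibration is good to about 2 mm. A picture is of the moment at which its call begins: read the wrist's pose just before it. camera_model takes no time and is no camera call; for the wrist camera it gives the pose at the moment of the call.
- ctrl.job_done(): hands the job in, once; it reports no verdict.
The state is a dict: "time_s": time; "joint_pos": joint angles; "dq": joint speeds; "tau": joint torques, N m; "tcp_pos": TCP position; "orientation": TCP orientation; "force": force on the tool from outside, world axes, zero at the start; "ft_torque": the same for the moment, N m; "gripper_width": finger opening in m.
Only numpy, scipy, OpenCV 4.12 (cv2) and the standard library are available. Lean on these libraries where they do the work, as an engineer would, in place of code of your own. Each camera call takes 0.05 s, during which the arm holds its last target.

TASK

Set the label coder on the steel bench, the unit with three thumbwheels, to the batch code 4-2-3, read from left to right as seen from the robot, by rolling each wheel until its thumb bar stands beside the row of that many pips. The smaller unit with two thumbwheels is a portion counter and not part of the job.

Things in the scene. Friction and masses are not known exactly. Their poses are not given: they have to be found in the camera images.
- coder: Label coder, fixed: steel box 160 (x) x 210 (y) x 55 mm high, three black thumbwheels in a row along y, half sunk in its top. Origin: centre of its underside, z up, -x towards the robot (yaw within 18 deg), +y left. Pip rows left of each wheel: 1 pip at -x, 3 on top, 5 at +x. A roll cover, 73 mm high, along the far edge (x 42 to 78). The portion counter looks alike but has two wheels, no cover; either may be left or right.
- wheel_left (a joint): Left wheel (seen from the robot), ribbed black, radius 36, 28 mm wide; axis: coder's y line through (0, 46, 55) mm. Its pointer is a thumb bar standing out from the rim: 14 mm round, 26 mm long along the axis, centre 60 mm from the axis. Value in rad: 0 = digit 1 (bar leans 48 deg to coder's -x), 0.419 = 2, 0.838 = 3 (bar upright), 1.257 = 4, 1.676 = 5 (leans 48 deg to +x); stops at both ends.
- wheel_middle (a joint): Middle wheel, same as the left one (same bar, same joint values), axis through (0, -14, 55) mm in the coder's frame. All three wheels turn smoothly without clicks, with light friction (about 1.5 N at the bar), and stay where they are left; a bar can be pushed with a fingertip, or pinched from above and led along its arc.
- wheel_right (a joint): Right wheel, same as the left one (same bar, same joint values), axis through (0, -74, 55) mm in the coder's frame. As on every wheel, the number shown is the count of white pips in the row that the bar stands beside, on the grey half-round cheek (28 mm wide, same radius as the wheel) directly to the wheel's left (+y).

How it is judged:
At the end, for the whole second after the job is handed in: The coder's left wheel shows 4, the middle wheel 2 and the right wheel 3, each within 10 degrees (0.175 rad) of its digit, and the wheels are at rest (value of joint wheel_left between 1.082 and 1.432 rad and velocity of joint wheel_left between -0.05 and 0.05 rad/s and value of joint wheel_middle between 0.244 and 0.594 rad and velocity of joint wheel_middle between -0.05 and 0.05 rad/s and value of joint wheel_right between 0.663 and 1.013 rad and velocity of joint wheel_right between -0.05 and 0.05 rad/s); the robot touches nothing.
It also fails if it takes over 50 s, if anything falls off the work surface, if the arm or the gripper's body presses on something with over 40 N, if the wrist force passes 120 N, or if a joint passes its speed limit or range.

## Working session

There is one attempt and no reset: what is moved stays moved. The work goes in short steps, Python scripts to look and compute and a tool call to move; the robot and the scene stay as the last step left them, time stands still between calls to the robot, and variables do not carry over. Pictures are saved under pics/ and viewed, and the job is handed in when it is done.

Besides the shell and the picture viewer there is one more tool, called after "Emit:" as name(argument=value, ...), one argument or row to a line, values as JSON. arm_command: Moves the arm, as the interface text tells. Its arguments: {"type":"object","properties":{"targets":{"type":"string"},"newtons":{"type":"number"}},"required":["targets"]}

```bash
mkdir -p pics; python3 - <<'E'
from plant import ctrl
import cv2
s=ctrl.observe();print(s)
for n in("scene","side"):
    cv2.imwrite(f"pics/{n}0.png",ctrl.grab_frame(n)[:,:,::-1])
    m=ctrl.camera_model(n);print(n,m)
E
```

```text
{'time_s': 0.0, 'joint_pos': array([ 1.06249688,  0.42672548,  0.07388627,  1.6065865 , -0.03413397,
        1.11078735, -0.06707236]), 'dq': array([ 0.00114482, -0.00023282,  0.00050054, -0.00105335,  0.00069906,
        0.00063814,  0.00057741]), 'tau': array([ 1.07279204e-03, -9.35796261e+01,  3.66825968e+00, -4.54190183e+01,
       -4.86662867e-02,  1.98272418e-02,  2.09631153e-04]), 'tcp_pos': array([ 0.23682325, -0.63159832,  0.17409008]), 'orientation': array([ 8.21919211e-01, -5.69603742e-01, -5.32733590e-04, -3.23076977e-04]), 'force': array([-0.0220697 ,  0.28616136,  0.54057864]), 'ft_torque': array([ 0.0364346 , -0.03549833,  0.00622085]), 'gripper_width': 0.0940829550181075}
scene {'fx': 496.38213986905265, 'fy': 496.38213986905265, 'cx': 324.86193114929097, 'cy': 242.1319464981031, 'R': array([[ 0.28659793,  0.95798073,  0.01159924],
       [ 0.62823003, -0.17877852, -0.75720887],
       [-0.72331782,  0.22430148, -0.65306981]]), 't': array([-0.13768991, -0.28043737,  1.38114828])}
side {'fx': 562.8353789975993, 'fy': 562.8353789975993, 'cx': 313.6550737896266, 'cy': 239.15279269073264, 'R': array([[-0.80809957, -0.58900001,  0.00735306],
       [-0.45686886,  0.6188404 , -0.63898936],
       [ 0.37181438, -0.51972641, -0.76918042]]), 't': array([0.43869326, 0.29165039, 0.84787087])}
```

View pics/scene0.png

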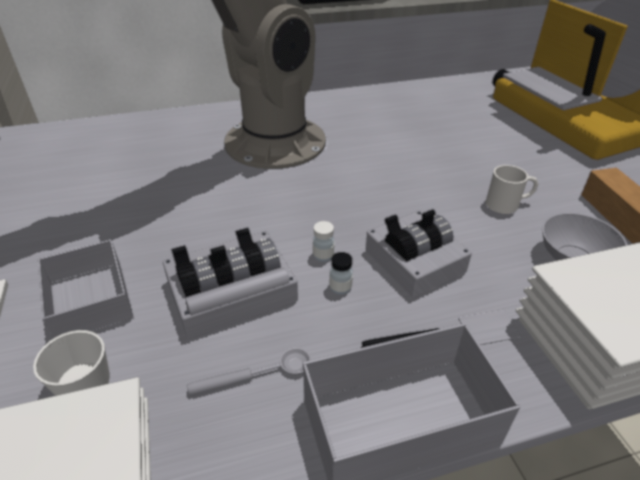

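View pics/side0.png

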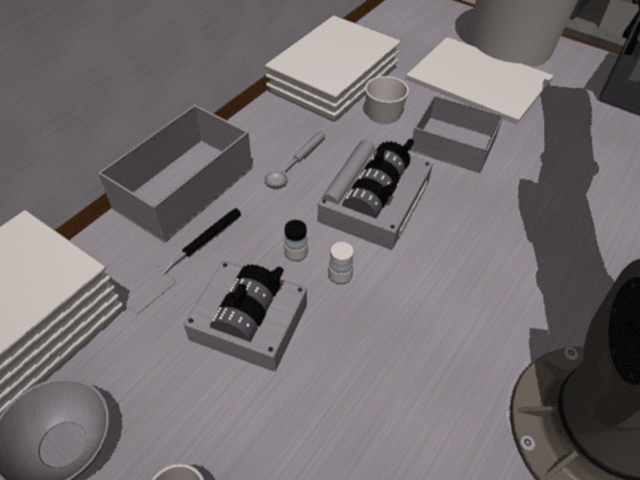

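The scene view shows the coder (roll cover) at about (230,275) and the two-wheel counter at (415,245). In the side view the coder is at (375,195). I'll enlarge both.

```bash
python3 - <<'E'
import cv2,numpy as np
a=cv2.imread("pics/scene0.png")[220:340,150:310]
b=cv2.imread("pics/side0.png")[130:250,305:445]
cv2.imwrite("pics/z1.png",cv2.resize(a,None,fx=5,fy=5,interpolation=cv2.INTER_CUBIC))
cv2.imwrite("pics/z2.png",cv2.resize(b,None,fx=5,fy=5,interpolation=cv2.INTER_CUBIC))
E
```

```text
(no output)
```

View pics/z1.png

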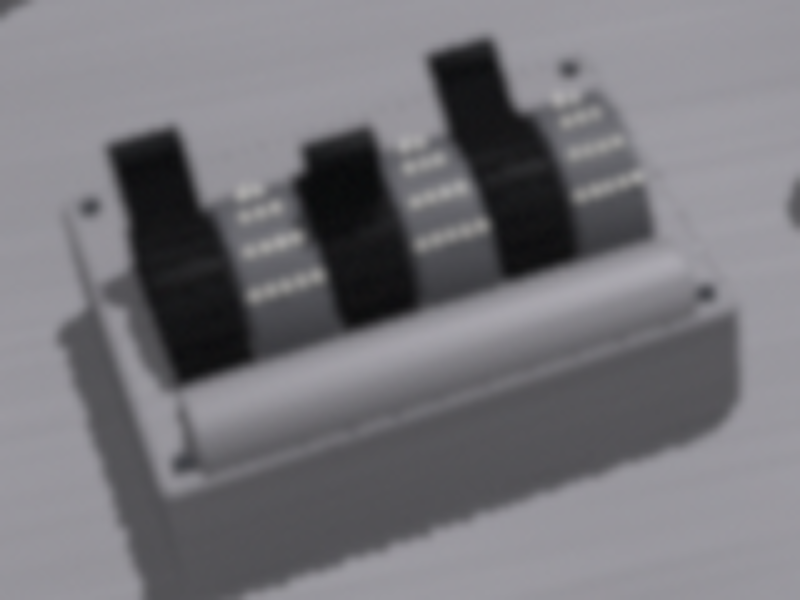

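View pics/z2.png

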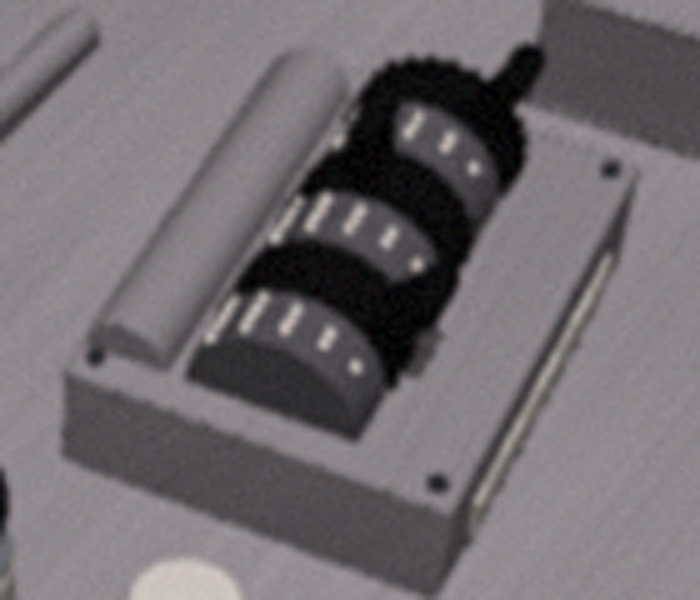

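```bash
cat > h.py <<'E'
import numpy as np
from plant import ctrl
def ray(n,u,v,m=None):
    m=m or ctrl.camera_model(n);R=np.array(m["R"]);t=np.array(m["t"])
    d=R.T@np.array([(u-m["cx"])/m["fx"],(v-m["cy"])/m["fy"],1]);return -R.T@t,d
def onz(n,u,v,z,m=None):
    c,d=ray(n,u,v,m);return c+d*(z-c[2])/d[2]
def onplane(n,u,v,p,nv,m=None):
    c,d=ray(n,u,v,m);return c+d*((p-c)@nv)/(d@nv)
E
python3 - <<'E'
from h import *
Z1=lambda p:(150+(p[0]-2)/5,220+(p[1]-2)/5)
Z2=lambda p:(305+(p[0]-2)/5,130+(p[1]-2)/5)
sc={k:onz("scene",*Z1(p),.055) for k,p in {"-x-y":(90,207),"+x-y":(183,463),"+x+y":(706,293),"-x+y":(570,68)}.items()}
sd={k:onz("side",*Z2(p),.055) for k,p in {"+x+y":(97,356),"-x+y":(437,483),"-x-y":(611,168)}.items()}
print(sc);print(sd)
for k in sc:
  if k in sd: print(k,sc[k]-sd[k])
sd["+x-y"]=sd["+x+y"]+sd["-x-y"]-sd["-x+y"]
P=[]
for s in(sc,sd):
  c=sum(s.values())/4
  ys=[s["+x+y"]-s["+x-y"],s["-x+y"]-s["-x-y"]];xs=[s["+x+y"]-s["-x+y"],s["+x-y"]-s["-x-y"]]
  print("c",c,"yaw",[np.degrees(np.arctan2(-v[0],v[1])) for v in ys],[np.degrees(np.arctan2(v[1],v[0])) for v in xs],[np.linalg.norm(v) for v in ys+xs])
  P.append(c)
c=(P[0]+P[1])/2
for yaw in(np.radians(-8),):pass
v=sum([s["+x+y"]+s["-x+y"]-s["+x-y"]-s["-x-y"] for s in(sc,sd)])
yaw=np.arctan2(-v[0],v[1]);print("c",c,"yaw",np.degrees(yaw))
ex=np.array([np.cos(yaw),np.sin(yaw),0]);ey=np.array([-np.sin(yaw),np.cos(yaw),0])
def bar(n,q,y):
  p=onplane(n,*q,c+ey*y,ey);d=p-c;a=np.arctan2(d@ex,d[2]);return round(np.degrees(a),1),round(a+.838,3),np.hypot(d@ex,d[2])
print("L",bar("scene",Z1((465,60)),.046));print("M",bar("scene",Z1((340,145)),-.014));print("R",bar("scene",Z1((147,146)),-.074))
print("R side",bar("side",Z2((525,65)),-.074-.013))
E
```

```text
{'-x-y': array([ 0.48123561, -0.30783972,  0.055     ]), '+x-y': array([ 0.61884598, -0.28516489,  0.055     ]), '+x+y': array([ 0.58878262, -0.097371  ,  0.055     ]), '-x+y': array([ 0.4502344 , -0.11952971,  0.055     ])}
{'+x+y': array([ 0.58990997, -0.09741358,  0.055     ]), '-x+y': array([ 0.45196292, -0.11933894,  0.055     ]), '-x-y': array([ 0.4828246 , -0.30772951,  0.055     ])}
-x-y [-0.00158899 -0.00011022  0.        ]
+x+y [-1.12734799e-03  4.25773421e-05  0.00000000e+00]
-x+y [-1.72851699e-03 -1.90770573e-04  1.11022302e-16]
c [ 0.53477465 -0.20247633  0.055     ] yaw [np.float64(9.095137031617105), np.float64(9.348665583628913)] [np.float64(9.086645436246561), np.float64(9.356867771456834)] [np.float64(0.19018504220369561), np.float64(0.1908447924585244), np.float64(0.1403090025158007), np.float64(0.139465988215317)]
c [ 0.53636728 -0.20257154  0.055     ] yaw [np.float64(9.30341765593664), np.float64(9.30341765593664)] [np.float64(9.031072644879394), np.float64(9.031072644879394)] [np.float64(0.19090167249467094), np.float64(0.19090167249467094), np.float64(0.1396785913485102), np.float64(0.1396785913485102)]
c [ 0.53557097 -0.20252394  0.055     ] yaw 9.262810494769761
L (np.float64(-43.2), np.float64(0.085), np.float64(0.06008510637033072))
M (np.float64(6.8), np.float64(0.957), np.float64(0.06341368711762806))
R (np.float64(-23.5), np.float64(0.427), np.float64(0.06394561130536482))
R side (np.float64(-32.4), np.float64(0.273), np.float64(0.05296478224696145))
```

```bash
cat >> h.py <<'E'
C=np.array([.5356,-.2025,.055]);yaw=np.radians(9.26)
ex=np.array([np.cos(yaw),np.sin(yaw),0]);ey=np.array([-np.sin(yaw),np.cos(yaw),0]);ez=np.array([0,0,1.])
Y=dict(L=.046,M=-.014,R=-.074)
def barpt(w,q,r=.06,dy=0):
    a=q-.838;return C+ey*(Y[w]+dy)+r*(np.sin(a)*ex+np.cos(a)*ez)
def proj(n,X,m=None):
    m=m or ctrl.camera_model(n);p=np.array(m["R"])@X+np.array(m["t"]);return np.array([m["fx"]*p[0]/p[2]+m["cx"],m["fy"]*p[1]/p[2]+m["cy"]])
E
python3 - <<'E'
from h import *
for w in "LMR":
  for q in(0,.2,.4,.6,.8,1.0,1.2,1.6):
    a=proj("scene",barpt(w,q));b=proj("side",barpt(w,q))
    print(w,q,((a-[150,220])*5).round(),((b-[305,130])*5).round())
E
```

```text
L 0 [461.  60.] [435. 297.]
L 0.2 [467.  57.] [415. 273.]
L 0.4 [474.  61.] [391. 253.]
L 0.6 [483.  70.] [364. 235.]
L 0.8 [494.  86.] [334. 221.]
L 1.0 [505. 107.] [304. 212.]
L 1.2 [517. 133.] [275. 209.]
L 1.6 [540. 195.] [224. 216.]
M 0 [305. 104.] [494. 197.]
M 0.2 [309. 102.] [475. 174.]
M 0.4 [314. 106.] [451. 154.]
M 0.6 [322. 116.] [425. 137.]
M 0.8 [331. 133.] [396. 124.]
M 1.0 [341. 155.] [367. 116.]
M 1.2 [352. 182.] [338. 112.]
M 1.6 [374. 245.] [288. 121.]
R 0 [142. 151.] [548. 104.]
R 0.2 [144. 149.] [530.  81.]
R 0.4 [147. 153.] [508.  61.]
R 0.6 [153. 164.] [482.  45.]
R 0.8 [161. 182.] [454.  32.]
R 1.0 [169. 205.] [426.  25.]
R 1.2 [179. 233.] [398.  22.]
R 1.6 [201. 298.] [348.  32.]
```

Measured: coder centre is (0.5356, −0.2025) with yaw 9.26°, and the two views agree within 2 mm. The bars read roughly L 0.1, M 0.9 and R 0.3 rad. Next I move above the coder with the jaws along its x axis.

Emit:
arm_command(
  targets="0 0 6.5 0.015 0.03 0.03 0;0 0 6.5 0.02 0.035 0.025 0;0 0 6.5 0.022 0.036 0.02 0;0 0 6.5 0.022 0.036 0.02 0;0 0 6.5 0.022 0.036 0.01 0;0 0 6.5 0.022 0.036 0 0;0 0 6.5 0.022 0.036 0 0;0 0 6.5 0.022 0.036 0 0",
  newtons=5,
)

```text
time_s: 0.9
tcp_pos: [0.4045, -0.3493, 0.2798]
orientation: [0.989, -0.149, -0.0, 0.0]
force: [0.8, -0.5, -0.8]
gripper_width: 0.0942
```

Emit:
arm_command(
  targets="0 0 6.5 0.022 0.036 0 0;0 0 6.5 0.022 0.036 0 0;0 0 6.5 0.022 0.036 0 0;0 0 6.5 0.022 0.036 0 0;0 0 0 0 0 0 0;0 0 0 0 0 0 0",
)

```text
time_s: 1.5
tcp_pos: [0.4921, -0.2063, 0.2795]
orientation: [0.997, 0.075, -0.0, -0.0]
force: [-0.5, -1.0, 1.2]
gripper_width: 0.0941
```

```bash
python3 - <<'E'
from h import *
import cv2
s=ctrl.observe();print(s["time_s"],s["tcp_pos"],s["orientation"],s["joint_pos"],s["force"])
x,y,z,w=s["orientation"];print(np.degrees(np.arctan2(2*(x*y+z*w),1-2*(y*y+z*z))))
m=ctrl.camera_model("wrist")
import pickle;pickle.dump(m,open("wm.pkl","wb"))
cv2.imwrite("pics/w1.png",ctrl.grab_frame("wrist")[:,:,::-1])
for w in "LMR":
  for q in(0,.4,.8,1.2): print(w,q,proj("wrist",barpt(w,q),m).round())
E
```

```text
1.5 [ 0.49206084 -0.20632849  0.27946556] [ 9.97171542e-01  7.51584583e-02 -3.20353315e-04 -1.39137247e-04] [ 0.62456426  0.13612488 -0.38552826  1.76649401  0.05373339  1.24998433
  0.37572804] [-0.51981085 -0.96391795  1.17165185]
8.62066027751121
L 0 [326. 168.]
L 0.4 [346. 169.]
L 0.8 [372. 169.]
L 1.2 [396. 168.]
M 0 [327. 228.]
M 0.4 [346. 230.]
M 0.8 [371. 231.]
M 1.2 [394. 230.]
R 0 [328. 283.]
R 0.4 [346. 288.]
R 0.8 [370. 290.]
R 1.2 [392. 288.]
```

View pics/w1.png

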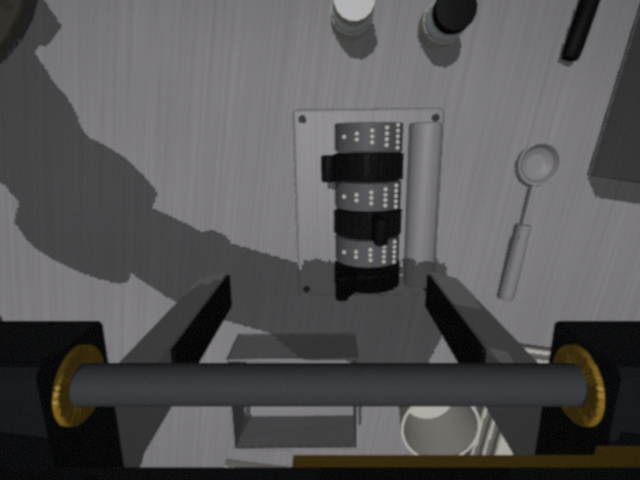

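Wrist view: the bar tips sit at about (328,168) for L, (380,229) for M and (345,288) for R. That gives q ≈ 0.05, 0.95 and 0.37. Now I'll compute the waypoints.

```bash
python3 - <<'E'
from h import *
p=ctrl.observe()["tcp_pos"]
b=np.array([0,0,.006])
for w,qs in dict(L=np.linspace(.05,1.257,9),M=np.linspace(.95,.419,5),R=np.linspace(.37,.838,5)).items():
  P=[barpt(w,q)-b for q in qs]
  print(w,"start",P[0].round(4),"end",P[-1].round(4));print(np.diff(P,axis=0).round(4))
print(barpt("L",.05)-b-p)
E
```

```text
L start [ 0.4862 -0.1639  0.0913] end [ 0.5523 -0.1532  0.1038]
[[ 0.0068  0.0011  0.0059]
 [ 0.0076  0.0012  0.0048]
 [ 0.0082  0.0013  0.0036]
 [ 0.0086  0.0014  0.0023]
 [ 0.0089  0.0014  0.001 ]
 [ 0.0089  0.0015 -0.0004]
 [ 0.0088  0.0014 -0.0017]
 [ 0.0084  0.0014 -0.003 ]]
M start [ 0.5445 -0.2152  0.1086] end [ 0.5138 -0.2202  0.1038]
[[-0.0078 -0.0013  0.0004]
 [-0.0078 -0.0013 -0.0007]
 [-0.0077 -0.0012 -0.0017]
 [-0.0074 -0.0012 -0.0027]]
R start [ 0.5208 -0.2799  0.1025] end [ 0.5475 -0.2755  0.109 ]
[[0.0064 0.001  0.0028]
 [0.0066 0.0011 0.002 ]
 [0.0068 0.0011 0.0012]
 [0.0069 0.0011 0.0004]]
[-0.0053932   0.04349647 -0.18817733]
```

Emit:
arm_command(
  targets="0 0 0.6 -0.005 0.0435 0 179;0 0 0 0 0 -0.04 179;0 0 0 0 0 -0.045 179;0 0 0 0 0 -0.045 179;0 0 0 0 0 0 179;0 0 0 0 0 0 179",
)

```text
time_s: 2.15
tcp_pos: [0.4868, -0.1643, 0.1505]
orientation: [0.997, 0.079, -0.0, -0.0]
force: [-0.2, 0.2, 1.0]
gripper_width: 0.0496
```

```bash
python3 - <<'E'
from h import *
import cv2
s=ctrl.observe();print(s["time_s"],s["tcp_pos"],s["gripper_width"],s["force"])
print(barpt("L",.05)-[0,0,.006]-s["tcp_pos"])
cv2.imwrite("pics/w2.png",ctrl.grab_frame("wrist")[:,:,::-1])
a=ctrl.grab_frame("scene")[150:330,130:370,::-1]
cv2.imwrite("pics/s2.png",cv2.resize(a,None,fx=3,fy=3))
E
```

```text
2.15 [ 0.48675066 -0.16432803  0.15054068] 0.049563280097120334 [-0.18623548  0.18505701  0.96001748]
[-0.00053507  0.00038379 -0.0592248 ]
```

View pics/w2.png

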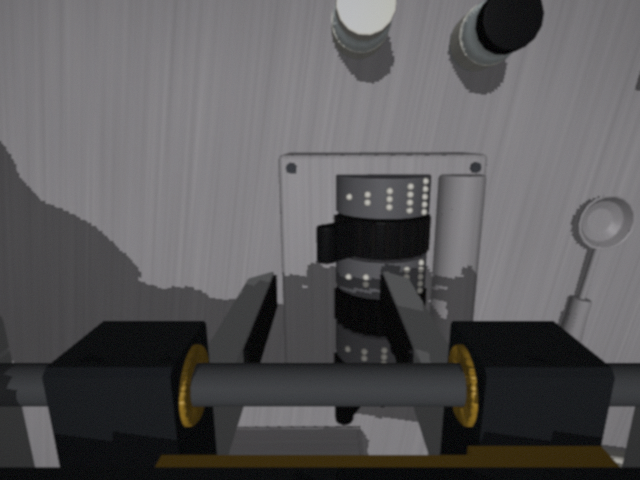

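View pics/s2.png

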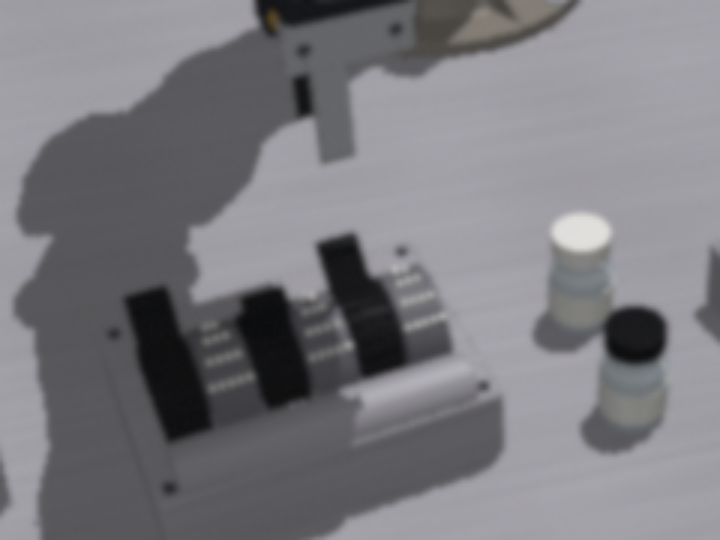

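The fingers are above L with its bar between them, and the bar tip shows at (330,243) in the wrist view. The fingers are still closing.

Emit:
arm_command(
  targets="0 0 0 0 0 0 179;0 0 0 0 0 0 179;0 0 0 0 0 0 179;0 0 0 -0.0005 0.0005 -0.02 179;0 0 0 0 0 0 179",
)

```text
time_s: 2.75
tcp_pos: [0.4854, -0.1628, 0.1285]
orientation: [0.997, 0.08, -0.001, -0.0]
force: [-1.5, 0.1, 0.4]
gripper_width: 0.0279
```

Emit:
arm_command(
  targets="0 0 0 0 0 -0.02 179;0 0 0 0 0 -0.019 179;0 0 0 0 0 0 179;0 0 0 0 0 0 179",
)

```text
time_s: 3.15
tcp_pos: [0.4867, -0.163, 0.0915]
orientation: [0.997, 0.08, -0.0, -0.0]
force: [0.3, 0.5, -0.2]
gripper_width: 0.0279
```

Emit:
arm_command(
  targets="0 0 0 0 0 0 230;0 0 0 0 0 0 230;0 0 0 0 0 0 230;0 0 0 0 0 0 230;0 0 0 0 0 0 230",
  newtons=5,
)

```text
time_s: 3.65
tcp_pos: [0.4865, -0.163, 0.0909]
orientation: [0.997, 0.08, 0.0, 0.0]
force: [-0.3, -0.3, -1.0]
gripper_width: 0.009
```

```bash
python3 - <<'E'
from h import *
import cv2
s=ctrl.observe();print(s["time_s"],s["tcp_pos"],s["gripper_width"],s["force"])
cv2.imwrite("pics/w3.png",ctrl.grab_frame("wrist")[:,:,::-1])
E
```

```text
3.65 [ 0.48653598 -0.16302431  0.09092967] 0.009019179745978415 [-0.31012791 -0.2831623  -0.96033214]
```

View pics/w3.png

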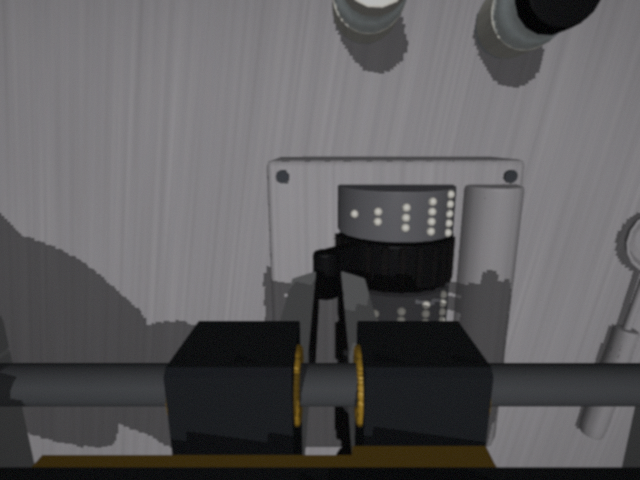

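```bash
python3 - <<'E'
from h import *
import cv2
s=ctrl.observe();m=ctrl.camera_model("wrist")
print("tcp",proj("wrist",s["tcp_pos"],m))
for q in(0,.1,.2,.4,.8):print(q,[proj("wrist",barpt("L",q,dy=d),m).round() for d in(-.013,0,.013)])
a=ctrl.grab_frame("scene")[200:320,150:310,::-1]
cv2.imwrite("pics/s3.png",cv2.resize(a,None,fx=5,fy=5,interpolation=2))
a=ctrl.grab_frame("side")[110:230,325:485,::-1]
cv2.imwrite("pics/d3.png",cv2.resize(a,None,fx=5,fy=5,interpolation=2))
E
```

```text
tcp [327.22752513 268.43128657]
0 [array([323., 295.]), array([323., 272.]), array([323., 249.])]
0.1 [array([330., 298.]), array([330., 275.]), array([330., 252.])]
0.2 [array([339., 300.]), array([339., 277.]), array([339., 254.])]
0.4 [array([359., 305.]), array([360., 281.]), array([360., 257.])]
0.8 [array([406., 309.]), array([407., 285.]), array([408., 260.])]
```

View pics/s3.png

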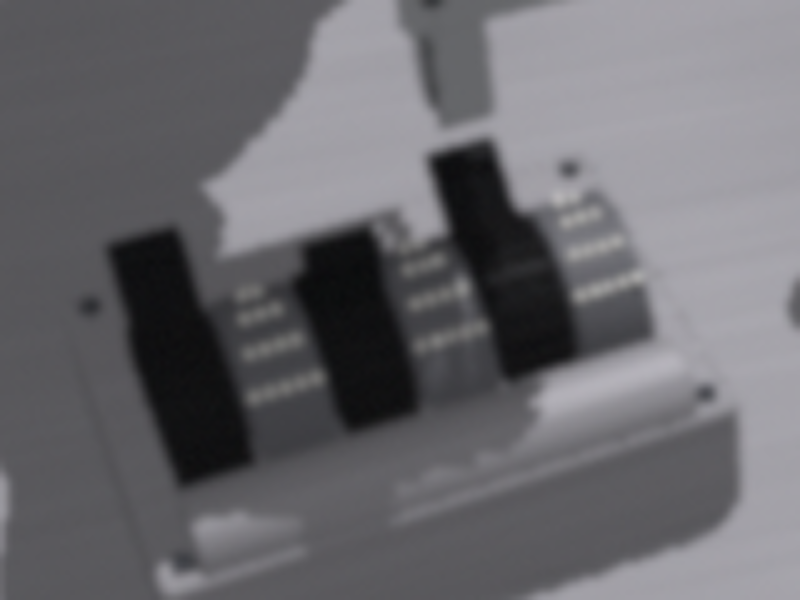

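View pics/d3.png

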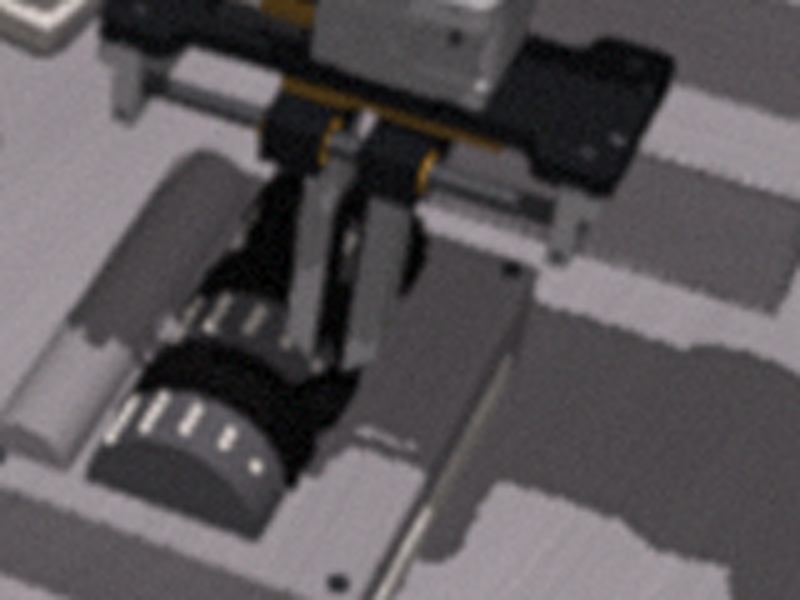

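```bash
python3 - <<'E'
from h import *
s=ctrl.observe();t=s["tcp_pos"];print(t)
print((proj("scene",t)-[150,200])*5,(proj("side",t)-[325,110])*5)
def tri(a,b):
  c1,d1=ray("scene",*a);c2,d2=ray("side",*b)
  A=np.c_[d1,-d2];k=np.linalg.lstsq(A,c2-c1,rcond=None)[0];p,q=c1+d1*k[0],c2+d2*k[1];return (p+q)/2,np.linalg.norm(p-q)
# +x finger lower-left corner etc: scene (440,127)->(495,110) ; side +x finger (left) bottom centre (303,352)
print(tri((150+467/5,200+118/5),(325+303/5,110+352/5)))
# L bar end scene (463,160); side (340,385)
print(tri((150+463/5,200+160/5),(325+340/5,110+385/5)))
E
```

```text
[ 0.48646303 -0.16299275  0.09076991]
[466.53945285 172.32168755] [326.86117094 404.51579002]
(array([ 0.494288  , -0.15842885,  0.11962226]), np.float64(0.00678714665445033))
(array([ 0.48533368, -0.1653529 ,  0.09795211]), np.float64(0.004424454518951997))
```

```bash
python3 - <<'E'
from h import *
t=np.array([.48675,-.1643,.1505])
for dz in(0,.01,.02,.03): 
  print(dz,proj("scene",t+.031*ex+[0,0,dz]), "s3:",(proj("scene",np.array([.4865,-.163,.0908])+.011*ex+[0,0,dz])-[150,200])*5,(proj("side",np.array([.4865,-.163,.0908])+.011*ex+[0,0,dz])-[325,110])*5)
m=ctrl.camera_model("wrist");print(m["t"],m["R"],-np.array(m["R"]).T@m["t"])
for dz in (0,.02):
  for sx in(-1,1): print(dz,sx,proj("wrist",ctrl.observe()["tcp_pos"]+ex*sx*.0045+[0,0,dz],m),proj("wrist",ctrl.observe()["tcp_pos"]+ex*sx*.017+[0,0,dz],m))
E
```

```text
0 [245.08600433 218.87239429] s3: [476.13090361 189.44922088] [299.26309055 394.73348724]
0.01 [244.55112359 214.35878547] s3: [473.61569497 168.85795831] [302.09750203 375.56883819]
0.02 [244.00811793 209.77661433] s3: [471.06449885 147.97207706] [304.97419093 356.11833368]
0.03 [243.45680082 205.12430669] s3: [468.47653734 126.7852085 ] [307.89411026 336.37553002]
[-0.4545962  -0.23734636  0.25020586] [[ 9.87176964e-01  1.59628781e-01 -5.42770750e-04]
 [ 1.54944430e-01 -9.57379158e-01  2.43756788e-01]
 [ 3.83909616e-02 -2.40715185e-01 -9.69836241e-01]] [ 0.47593674 -0.09443547  0.30026676]
0 -1 [319.1149401  268.42369842] [296.63936788 268.44772794]
0 1 [335.29868633 268.40639573] [357.77796499 268.38236225]
0.02 -1 [318.23522843 280.85358636] [293.58756583 280.87928483]
0.02 1 [335.9831501  280.83508178] [360.63527023 280.80937866]
```

The fingertips show about 20 mm higher in all three views than the reported TCP. The fingers closed above the bar (9 mm, no object, no force). I'll reopen, come down about 18 mm and watch the force.

Emit:
arm_command(
  targets="0 0 0 0 0 0 179;0 0 0 0 0 0 179;0 0 0 0 0 0 179;0 0 0 0 0 0 179;0 0 0 0 0 -0.006 179;0 0 0 0 0 -0.006 179;0 0 0 0 0 0 179",
)

```text
time_s: 4.5
tcp_pos: [0.4858, -0.1628, 0.0777]
orientation: [0.997, 0.08, -0.001, -0.0]
force: [0.4, -0.1, -0.8]
gripper_width: 0.0279
```

Emit:
arm_command(
  targets="0 0 0 0 0 -0.006 179;0 0 0 0 0 0 179;0 0 0 0 0 0 179",
)

```text
time_s: 4.8
tcp_pos: [0.4864, -0.1629, 0.0726]
orientation: [0.997, 0.08, -0.0, -0.0]
force: [-1.2, -0.0, -0.3]
gripper_width: 0.0281
```

```bash
python3 - <<'E'
from h import *
import cv2
s=ctrl.observe();print(s["time_s"],s["tcp_pos"],s["gripper_width"],s["force"])
ims=[ctrl.grab_frame("scene")[200:320,150:310,::-1],ctrl.grab_frame("side")[110:230,325:485,::-1]]
cv2.imwrite("pics/sd4.png",cv2.resize(np.hstack(ims),(800,300),interpolation=2))
cv2.imwrite("pics/w4.png",ctrl.grab_frame("wrist")[:,:,::-1])
E
```

```text
4.8 [ 0.48640242 -0.16291442  0.07261005] 0.028055888112407227 [-1.21976254 -0.04608652 -0.28860784]
```

View pics/sd4.png

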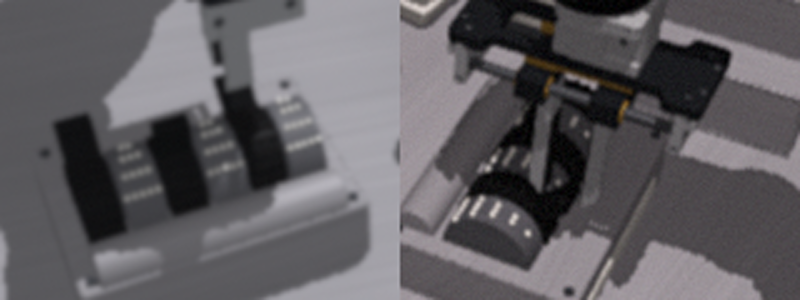

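View pics/w4.png

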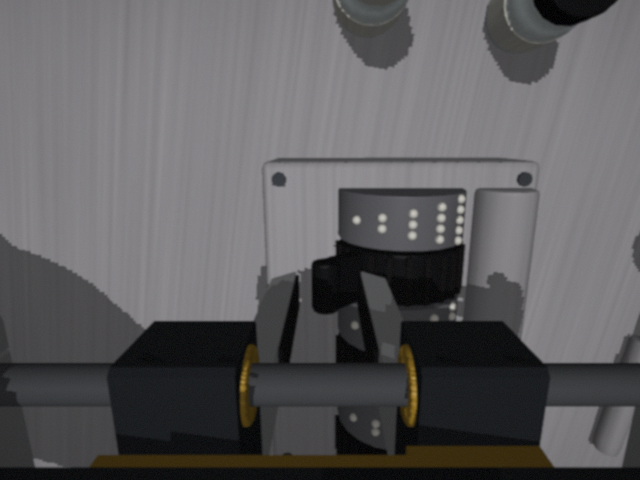

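Side view now shows the bar between the fingers. In the wrist view the bar is at u≈325 and the finger tips at u≈295 and 362. Closing again.

Emit:
arm_command(
  targets="0 0 0 0 0 0 235;0 0 0 0 0 0 235;0 0 0 0 0 0 235;0 0 0 0 0 0 235",
  newtons=5,
)

```text
time_s: 5.35
tcp_pos: [0.4865, -0.163, 0.0728]
orientation: [0.997, 0.08, -0.0, 0.0]
force: [-0.3, -0.8, -0.6]
gripper_width: 0.0072
```

```bash
python3 - <<'E'
from h import *
import cv2
a=ctrl.grab_frame("side")[110:230,345:465,::-1]
b=ctrl.grab_frame("scene")[180:300,190:310,::-1]
cv2.imwrite("pics/sd5.png",cv2.resize(np.hstack([b,a]),(800,400),interpolation=2))
cv2.imwrite("pics/w5.png",cv2.resize(ctrl.grab_frame("wrist")[150:450,200:500,::-1],(600,600),interpolation=2))
E
```

```text
(no output)
```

View pics/sd5.png

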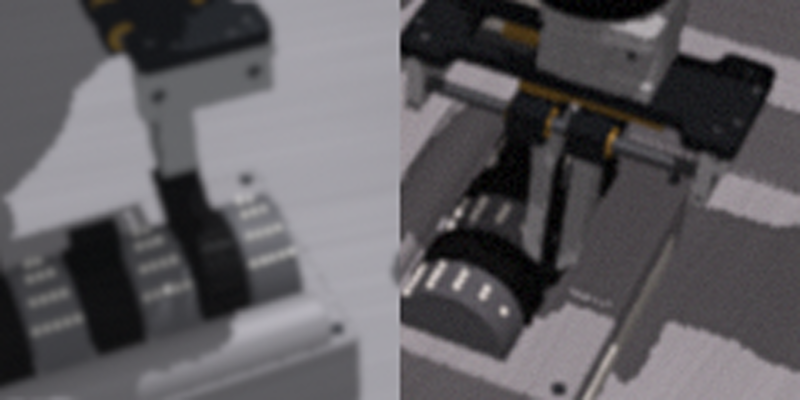

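View pics/w5.png

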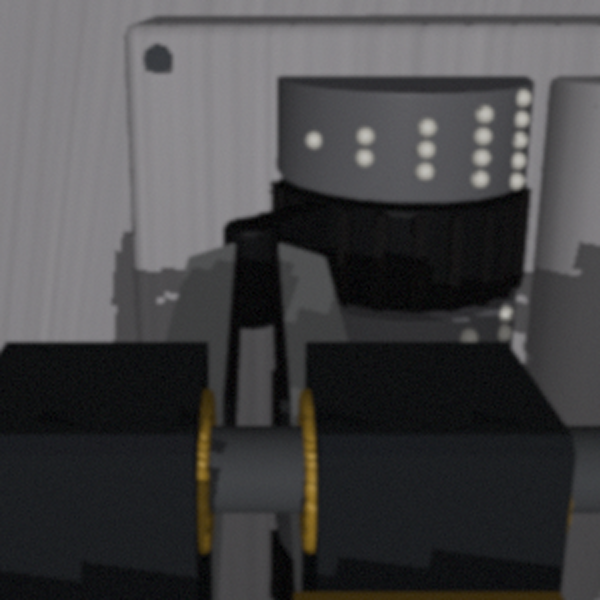

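```bash
python3 - <<'E'
from h import *
t=ctrl.observe()["tcp_pos"]
for dz in(0,.01,.02,.03,.04):
  # +x finger bottom centre, corners +-8mm in y
  f=t+ex*.010+[0,0,dz]
  A=(proj("scene",f)-[190,180])/.3;B=(proj("side",f)-[345,110])/.3+[400,0];W=(proj("wrist",f)-[200,150])*2
  print(dz,A.round(),B.round(),W.round())
for q in(0,.1,.2):
  f=barpt("L",q);print(q,((proj("scene",f)-[190,180])/.3).round(),((proj("side",f)-[345,110])/.3+[400,0]).round(),((proj("wrist",f)-[200,150])*2).round())
E
```

```text
0 [186. 216.] [531. 286.] [290. 237.]
0.01 [185. 203.] [533. 274.] [292. 249.]
0.02 [183. 189.] [535. 261.] [294. 262.]
0.03 [181. 175.] [537. 248.] [296. 276.]
0.04 [180. 161.] [539. 235.] [298. 292.]
0 [174. 173.] [557. 265.] [245. 268.]
0.1 [176. 172.] [551. 257.] [262. 274.]
0.2 [178. 172.] [544. 249.] [281. 280.]
```

All three views put the real fingertips about 28–30 mm above the reported TCP, so the tips are still on top of the bar. I'll reopen and go down 13 mm more.

Emit:
arm_command(
  targets="0 0 0 0 0 0 179;0 0 0 0 0 0 179;0 0 0 0 0 0 179;0 0 0 0 0 0 179;0 0 0 0 0 -0.006 179;0 0 0 0 0 -0.007 179;0 0 0 0 0 0 179;0 0 0 0 0 0 179",
)

```text
time_s: 6.3
tcp_pos: [0.4863, -0.1629, 0.0594]
orientation: [0.997, 0.08, -0.0, -0.0]
force: [-0.5, 0.3, -0.1]
gripper_width: 0.0282
```

Emit:
arm_command(
  targets="0 0 0 0 0 0 225;0 0 0 0 0 0 225;0 0 0 0 0 0 225;0 0 0 0 0 0 225",
  newtons=5,
)

```text
time_s: 6.7
tcp_pos: [0.4867, -0.163, 0.06]
orientation: [0.997, 0.08, 0.0, 0.0]
force: [0.3, -0.2, 0.9]
gripper_width: 0.0182
```

```bash
python3 - <<'E'
from h import *
import cv2
s=ctrl.observe();print(s["time_s"],s["tcp_pos"],s["gripper_width"],s["force"])
a=ctrl.grab_frame("side")[110:230,345:465,::-1]
b=ctrl.grab_frame("scene")[180:300,190:310,::-1]
cv2.imwrite("pics/sd6.png",cv2.resize(np.hstack([b,a]),(800,400),interpolation=2))
cv2.imwrite("pics/w6.png",cv2.resize(ctrl.grab_frame("wrist")[150:450,200:500,::-1],(600,600),interpolation=2))
E
```

```text
6.7 [ 0.48673552 -0.16300779  0.05997096] 0.018173504599410847 [ 0.26105812 -0.23952465  0.86639404]
```

View pics/sd6.png

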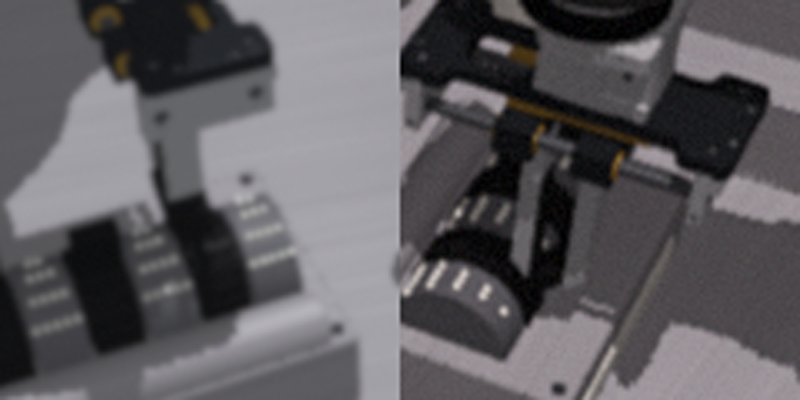

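View pics/w6.png

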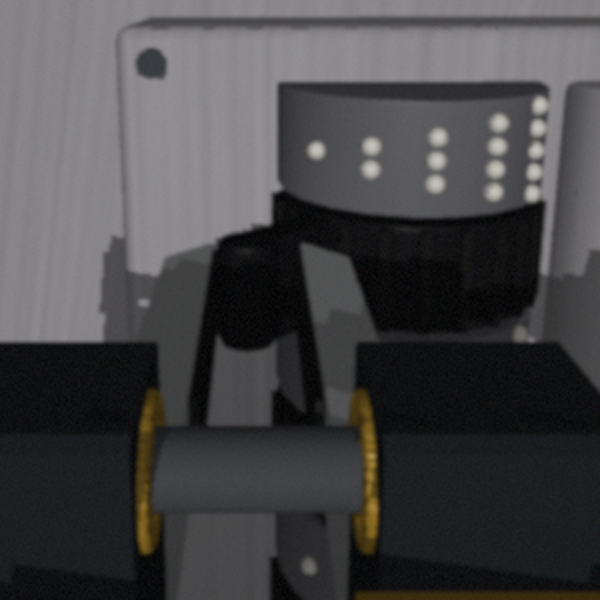

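Emit:
arm_command(
  targets="0 0 0 0 0 0 225;0 0 0 0 0 0 225;0 0 0 0 0 0 225",
)

```text
time_s: 7.15
tcp_pos: [0.4866, -0.163, 0.0598]
orientation: [0.997, 0.08, 0.0, 0.0]
force: [1.4, 0.7, 1.3]
gripper_width: 0.018
```

Now held at 18 mm, stable and above the commanded 11 mm. I'll lead the bar a short way and check.

Emit:
arm_command(
  targets="0 0 0 0.0034 0.0005 0.003 225;0 0 0 0.0034 0.0006 0.0029 225;0 0 0 0.0038 0.0006 0.0025 225;0 0 0 0.0038 0.0006 0.0023 225;0 0 0 0 0 0 225",
)

```text
time_s: 7.65
tcp_pos: [0.5007, -0.1609, 0.0708]
orientation: [0.997, 0.08, -0.001, 0.0]
force: [-2.8, -0.6, 6.8]
gripper_width: 0.0148
```

```bash
python3 - <<'E'
from h import *
import cv2
s=ctrl.observe();print(s["time_s"],s["tcp_pos"],s["gripper_width"],s["force"])
a=ctrl.grab_frame("side")[110:230,345:465,::-1]
b=ctrl.grab_frame("scene")[180:300,190:310,::-1]
cv2.imwrite("pics/sd7.png",cv2.resize(np.hstack([b,a]),(800,400),interpolation=2))
cv2.imwrite("pics/w7.png",cv2.resize(ctrl.grab_frame("wrist")[150:450,200:500,::-1],(600,600),interpolation=2))
E
```

```text
7.65 [ 0.50070625 -0.16086005  0.07081642] 0.01475340156322864 [-2.82018686 -0.56592873  6.84771544]
```

View pics/sd7.png

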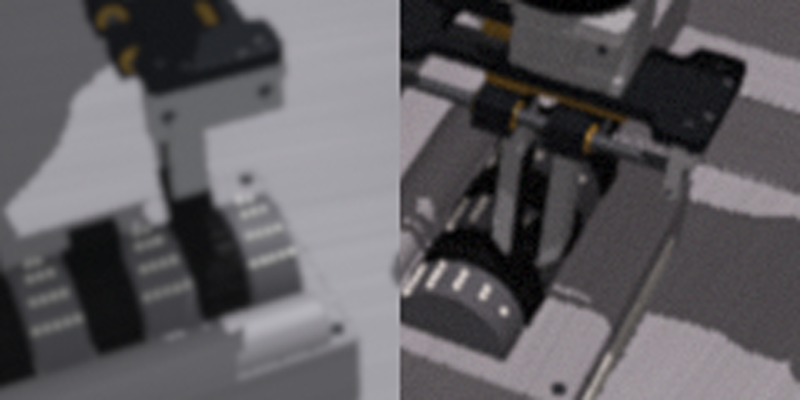

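View pics/w7.png

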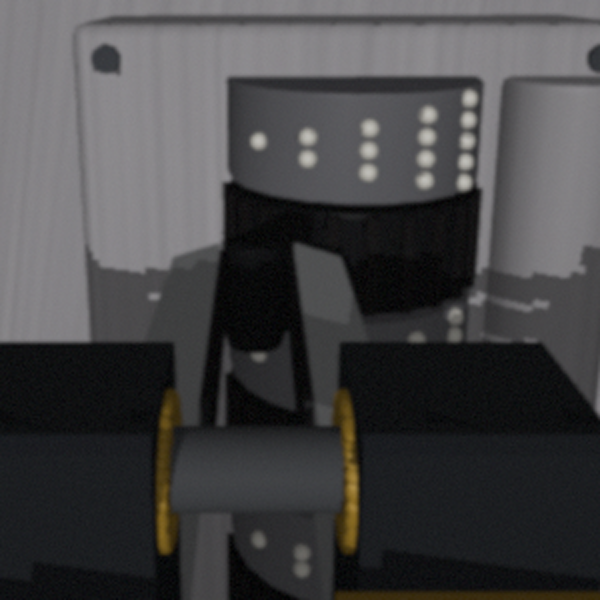

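The bar is held (14.8 mm) and following, at q≈0.36 by TCP geometry. I'll raise slightly to relieve the 7 N and continue to digit 4.

Emit:
arm_command(
  targets="0 0 0 0.0086 0.0014 0.0052 225;0 0 0 0.0086 0.0014 0.0022 225;0 0 0 0.0086 0.0014 0.0009 225;0 0 0 0.0086 0.0014 -0.0004 225;0 0 0 0.0086 0.0014 -0.0017 225;0 0 0 0.0086 0.0014 -0.0031 225;0 0 0 0 0 0 225;0 0 0 0 0 0 225",
)

```text
time_s: 8.6
tcp_pos: [0.5532, -0.152, 0.0735]
orientation: [0.997, 0.08, 0.0, -0.0]
force: [3.5, -0.1, 1.0]
gripper_width: 0.0137
```

```bash
cat >>h.py <<'E'
def look(tag):
    import cv2
    s=ctrl.observe();t=s["tcp_pos"];d=(t-C)@ex;print(s["time_s"],t,s["gripper_width"],s["force"].round(1),"ex",round(d,4),"q",.838+np.arcsin(np.clip(d/.06,-1,1)),"ey",(t-C)@ey)
    a=ctrl.grab_frame("side")[110:230,325:445,::-1]
    b=ctrl.grab_frame("scene")[200:320,170:290,::-1]
    cv2.imwrite(f"pics/sd{tag}.png",cv2.resize(np.hstack([b,a]),(800,400),interpolation=2))
    cv2.imwrite(f"pics/w{tag}.png",ctrl.grab_frame("wrist")[:,:,::-1])
E
python3 -c "from h import *;look('8')"
```

```text
8.6 [ 0.55322252 -0.15203696  0.07346321] 0.013721512763901256 [ 3.5 -0.1  1. ] ex 0.0255 q 1.2772035130721955 ey 0.04696969440150131
```

View pics/sd8.png

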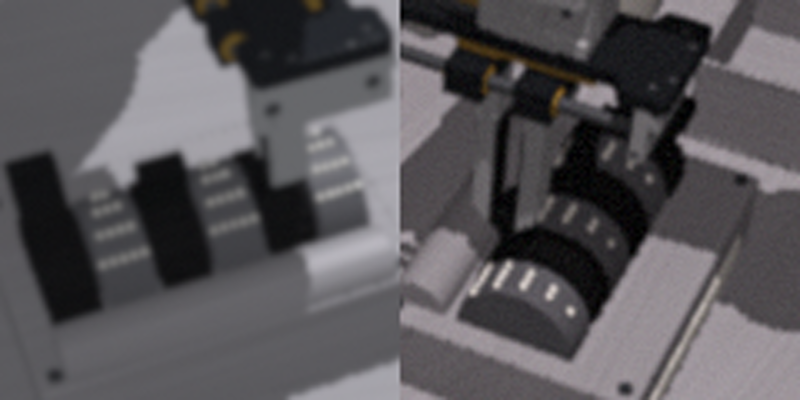

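View pics/w8.png

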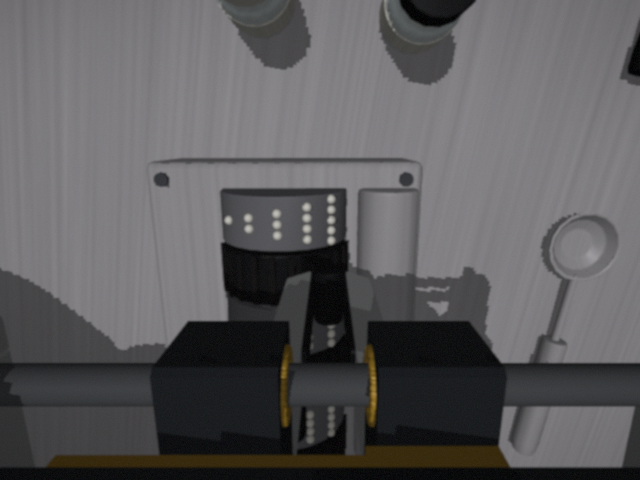

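Scene and side views show the left bar between the fingers past upright, and TCP geometry gives q≈1.27 (target 1.257). I'll release, lift and check.

Emit:
arm_command(
  targets="0 0 0 0 0 0 165;0 0 0 0 0 0 165;0 0 0 0 0 0 165;0 0 0 0 0 0 165;0 0 0 0 0 0.025 165;0 0 0 0 0 0.035 165;0 0 0 -0.0045 -0.0315 0 165;0 0 0 -0.0045 -0.0315 0 165",
)

```text
time_s: 9.55
tcp_pos: [0.5441, -0.2156, 0.1349]
orientation: [0.997, 0.081, 0.001, 0.0]
force: [0.5, -1.0, -0.4]
gripper_width: 0.0332
```

Emit:
arm_command(
  targets="0 0 0 0 0 0 165;0 0 0 0 0 0 165",
)

```text
time_s: 9.75
tcp_pos: [0.5431, -0.2158, 0.1334]
orientation: [0.997, 0.079, -0.0, -0.0]
force: [0.9, 1.5, -0.1]
gripper_width: 0.0331
```

```bash
python3 - <<'E'
from h import *
look('9')
m=ctrl.camera_model("wrist")
for w,q in(("L",1.1),("L",1.257),("L",1.4),("M",.8),("M",.95),("M",1.1)):print(w,q,proj("wrist",barpt(w,q),m).round())
E
```

```text
9.75 [ 0.54313752 -0.2157603   0.13341758] 0.03306792912619565 [ 0.9  1.5 -0.1] ex 0.0053 q 0.9265408259771071 ey -0.014300397412166037
L 1.1 [344. 159.]
L 1.257 [359. 159.]
L 1.4 [371. 158.]
M 0.8 [313. 261.]
M 0.95 [328. 260.]
M 1.1 [343. 260.]
```

View pics/sd9.png

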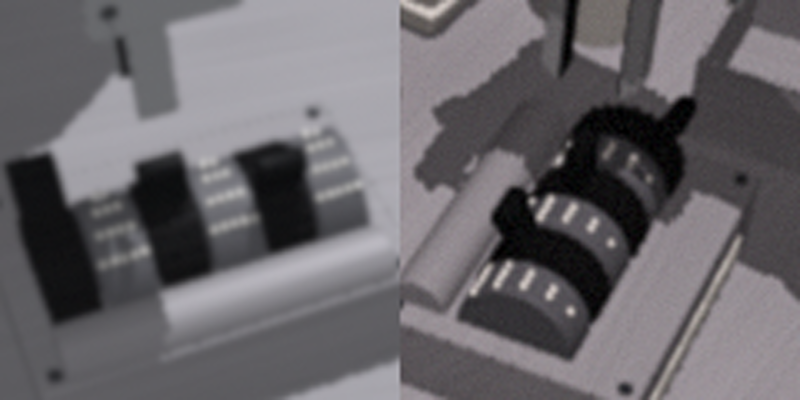

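View pics/w9.png

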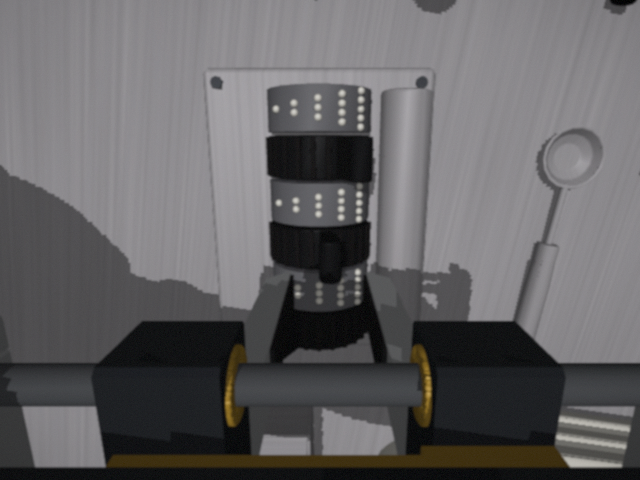

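Left bar now shows at (361,160) in the wrist view, so q≈1.27. Middle bar is at (331,258), so q≈0.97. Descending onto M.

Emit:
arm_command(
  targets="0 0 0 0.003 0.0005 -0.015 165;0 0 0 0 0 -0.015 165;0 0 0 0 0 -0.015 165;0 0 0 0 0 -0.01 165;0 0 0 0 0 0 165;0 0 0 0 0 0 165",
)

```text
time_s: 10.5
tcp_pos: [0.5465, -0.2147, 0.0783]
orientation: [0.997, 0.08, -0.0, -0.0]
force: [0.1, -0.3, -0.1]
gripper_width: 0.0331
```

Emit:
arm_command(
  targets="0 0 0 0 0 0 225;0 0 0 0 0 0 225;0 0 0 0 0 0 225;0 0 0 0 0 0 225;0 0 0 0 0 0 225;0 0 0 0 0 0 225",
  newtons=5,
)

```text
time_s: 11.1
tcp_pos: [0.5468, -0.215, 0.0789]
orientation: [0.997, 0.08, 0.0, 0.0]
force: [0.4, -0.5, 5.3]
gripper_width: 0.0136
```

```bash
python3 -c "from h import *;look('10')"
```

```text
11.1 [ 0.54678159 -0.21495561  0.078945  ] 0.013567560111140922 [ 0.4 -0.5  5.3] ex 0.009 q 0.9891006246053831 ey -0.014092572365852818
```

View pics/sd10.png

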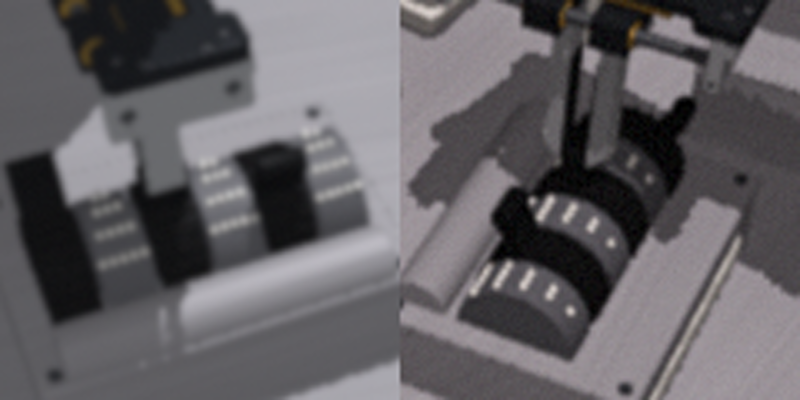

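M is gripped (13.6 mm). Leading it back to digit 2.

Emit:
arm_command(
  targets="0 0 0 -0.0066 -0.0011 -0.001 225;0 0 0 -0.0066 -0.0011 -0.0006 225;0 0 0 -0.0066 -0.0011 -0.0009 225;0 0 0 -0.0066 -0.001 -0.0017 225;0 0 0 -0.0066 -0.001 -0.0025 225;0 0 0 0 0 0 225;0 0 0 0 0 0 225",
)

```text
time_s: 11.95
tcp_pos: [0.5127, -0.2203, 0.0718]
orientation: [0.997, 0.08, -0.001, -0.0]
force: [-3.8, 0.5, 7.0]
gripper_width: 0.0143
```

```bash
python3 -c "from h import *;look('11')"
```

```text
11.95 [ 0.51268264 -0.22026094  0.07175488] 0.014263024828943536 [-3.8  0.5  7. ] ex -0.0255 q 0.39946692564967956 ey -0.013841740197386614
```

View pics/sd11.png

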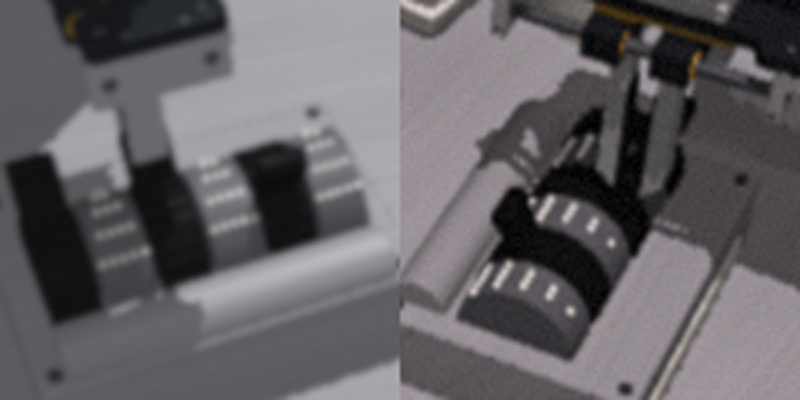

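M's bar is held at q≈0.40 (target 0.419). I'll release, lift and move over R.

Emit:
arm_command(
  targets="0 0 0 0 0 0 165;0 0 0 0 0 0 165;0 0 0 0 0 0 165;0 0 0 0 0 0 165;0 0 0 0 0 0.025 165;0 0 0 0 0 0.035 165;0 0 0 0.004 -0.03 0 165;0 0 0 0.004 -0.03 0 165",
)

```text
time_s: 12.9
tcp_pos: [0.5224, -0.2806, 0.1333]
orientation: [0.997, 0.081, 0.001, 0.001]
force: [-0.1, -0.2, 0.6]
gripper_width: 0.033
```

Emit:
arm_command(
  targets="0 0 0 0 0 0 165;0 0 0 0 0 0 165",
)

```text
time_s: 13.1
tcp_pos: [0.5212, -0.2802, 0.1315]
orientation: [0.997, 0.079, -0.0, -0.0]
force: [-0.2, 0.4, -1.0]
gripper_width: 0.0332
```

```bash
python3 - <<'E'
from h import *
look('12')
m=ctrl.camera_model("wrist")
for w,q in(("L",1.257),("M",.3),("M",.419),("M",.55),("R",.1),("R",.25),("R",.4)):print(w,q,proj("wrist",barpt(w,q),m).round())
E
```

```text
13.1 [ 0.52124062 -0.28017962  0.13151042] 0.033200811584909756 [-0.2  0.4 -1. ] ex -0.0267 q 0.377345774737899 ey -0.0743566824766259
L 1.257 [422.  44.]
M 0.3 [319. 158.]
M 0.419 [330. 158.]
M 0.55 [343. 158.]
R 0.1 [305. 254.]
R 0.25 [316. 256.]
R 0.4 [329. 258.]
```

View pics/sd12.png

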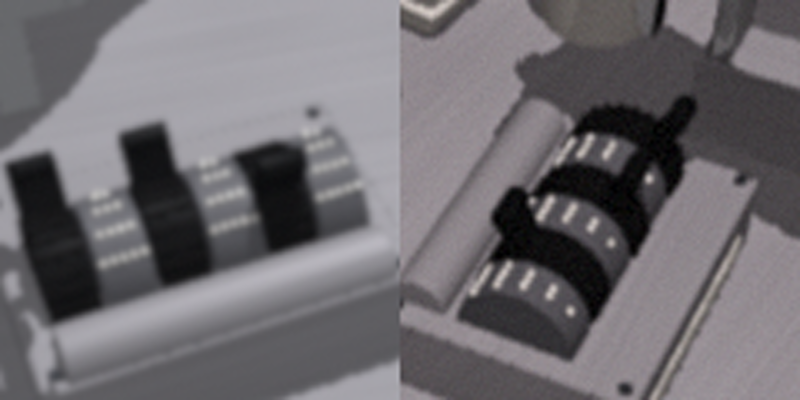

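View pics/w12.png

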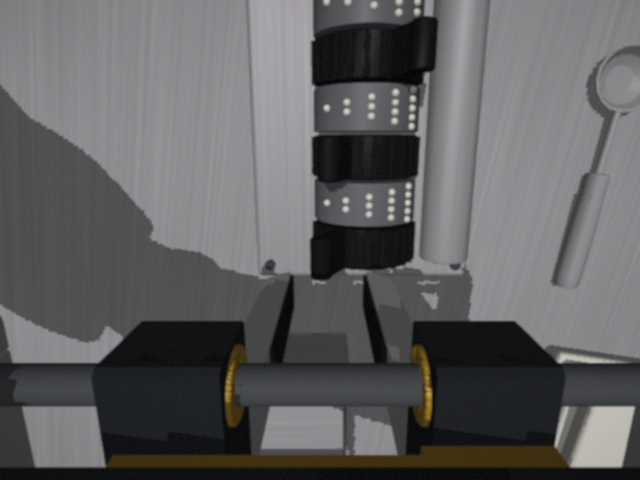

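M's bar is at u≈331, so q≈0.42. R's bar is at (321,255), so q≈0.3. Descending onto R.

Emit:
arm_command(
  targets="0 0 0 -0.004 -0.0005 -0.015 165;0 0 0 0 0 -0.015 165;0 0 0 0 0 -0.015 165;0 0 0 0 0 -0.01 165;0 0 0 0 0 -0.006 165;0 0 0 0 0 0 165;0 0 0 0 0 0 165",
)

```text
time_s: 13.95
tcp_pos: [0.5178, -0.2805, 0.0711]
orientation: [0.997, 0.08, 0.0, -0.0]
force: [0.4, 0.5, 0.7]
gripper_width: 0.0335
```

Emit:
arm_command(
  targets="0 0 0 0 0 0 225;0 0 0 0 0 0 225;0 0 0 0 0 0 225;0 0 0 0 0 0 225;0 0 0 0 0 0 225;0 0 0 0 0 0 225",
  newtons=5,
)

```text
time_s: 14.55
tcp_pos: [0.5176, -0.2808, 0.0712]
orientation: [0.997, 0.08, 0.0, 0.0]
force: [-2.5, -0.9, 5.4]
gripper_width: 0.0138
```

```bash
python3 -c "from h import *;look('13')"
```

```text
14.55 [ 0.51757412 -0.28078944  0.07115316] 0.013849033091331486 [-2.5 -0.9  5.4] ex -0.0304 q 0.30690049942830033 ey -0.07436856534795912
```

View pics/sd13.png

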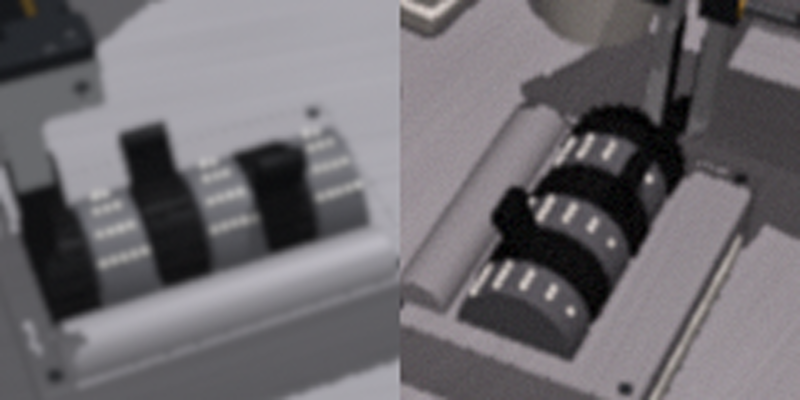

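Gripped (13.8 mm). Leading R to upright, digit 3.

Emit:
arm_command(
  targets="0 0 0 0.006 0.001 0.002 225;0 0 0 0.006 0.001 0.0022 225;0 0 0 0.006 0.001 0.0015 225;0 0 0 0.006 0.001 0.001 225;0 0 0 0.006 0.001 0.0003 225;0 0 0 0 0 0 225;0 0 0 0 0 0 225",
)

```text
time_s: 15.4
tcp_pos: [0.5482, -0.2754, 0.0779]
orientation: [0.997, 0.08, 0.001, -0.0]
force: [1.4, -0.8, 1.1]
gripper_width: 0.0136
```

```bash
python3 -c "from h import *;look('14')"
```

```text
15.4 [ 0.54822567 -0.27539951  0.07788854] 0.013575471708700252 [ 1.4 -0.8  1.1] ex 0.0007 q 0.850175740686114 ey -0.07398116054710141
```

View pics/sd14.png

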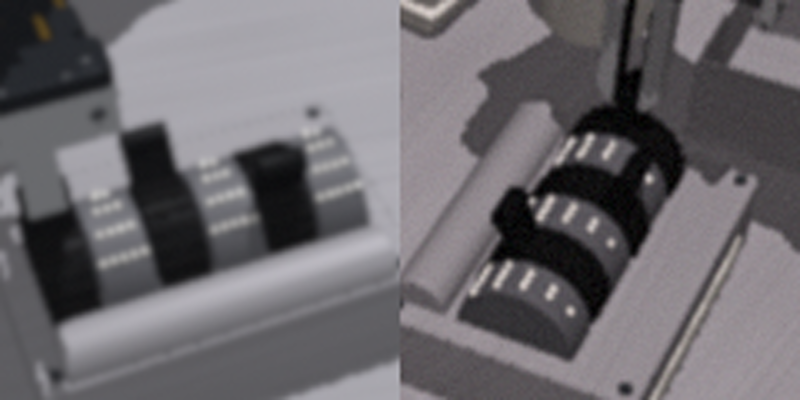

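Now release, lift clear and back off for a final look from above.

Emit:
arm_command(
  targets="0 0 0 0 0 0 165;0 0 0 0 0 0 165;0 0 0 0 0 0 165;0 0 0 0 0 0 165;0 0 0 0 0 0.025 165;0 0 0 0 0 0.04 165;0 0 0 0 -0.02 0.045 165;0 0 0 0 -0.02 0.045 165",
)

```text
time_s: 16.35
tcp_pos: [0.5472, -0.3154, 0.2347]
orientation: [0.997, 0.08, -0.0, -0.0]
force: [1.4, -0.7, 0.1]
gripper_width: 0.0335
```

Emit:
arm_command(
  targets="0 0 0 0 0 0 165;0 0 0 0 0 0 165;0 0 0 0 0 0 165",
)

```text
time_s: 16.65
tcp_pos: [0.547, -0.3148, 0.2317]
orientation: [0.997, 0.08, -0.001, -0.001]
force: [0.4, -0.1, -0.2]
gripper_width: 0.0327
```

```bash
python3 - <<'E'
from h import *
look('15')
m=ctrl.camera_model("wrist")
for w,q in(("L",1.08),("L",1.257),("L",1.43),("M",.24),("M",.419),("M",.59),("R",.66),("R",.838),("R",1.01)):print(w,q,proj("wrist",barpt(w,q),m).round())
E
```

```text
16.65 [ 0.5469608  -0.31484917  0.23171905] 0.03268269366632435 [ 0.4 -0.1 -0.2] ex -0.0069 q 0.7233171879573771 ey -0.11271319029612605
L 1.08 [356.  17.]
L 1.257 [369.  18.]
L 1.43 [380.  20.]
M 0.24 [294. 103.]
M 0.419 [305. 102.]
M 0.59 [318. 102.]
R 0.66 [323. 179.]
R 0.838 [336. 179.]
R 1.01 [348. 179.]
```

View pics/sd15.png

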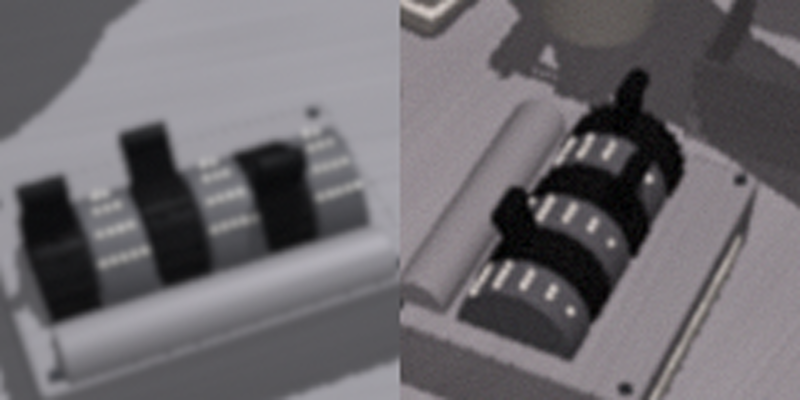

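View pics/w15.png

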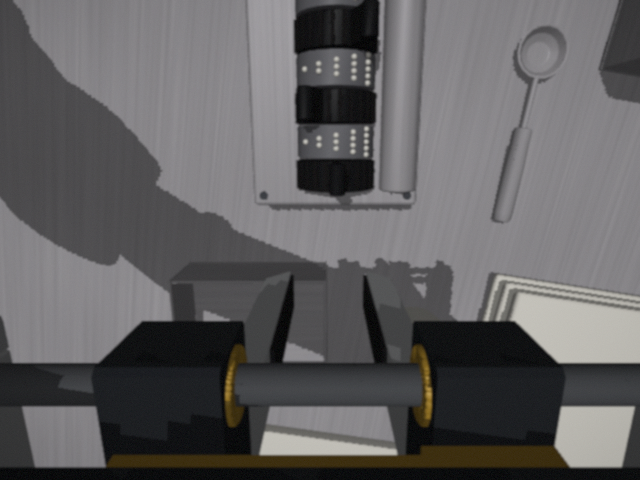

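Final wrist view: the bars are at u≈371 (L, expected 369), 306 (M, expected 305) and 337 (R, expected 336). All are well within tolerance and the arm is clear.

```bash
python3 -c "
from plant import ctrl
print(ctrl.job_done())"
```

```text
the job is handed in; nothing more can be done
None
```

The coder is set to 4-2-3 and the job was handed in at about 17 s of robot time. I pinched each thumb bar from above and led it along its arc, then lifted the arm clear and left the portion counter alone.

**Final readings:** each wheel was read two ways, from the gripper's position while it held the bar and from the last wrist picture after release. The limit is 0.175 rad either side of the digit.

| Wheel | Digit | Target (rad) | Gripper position (rad) | Last wrist picture |
|---|---|---|---|---|
| Left | 4 | 1.257 | 1.277 | bar about 2 px from expected (about 0.03 rad) |
| Middle | 2 | 0.419 | 0.40 | bar about 1 px from expected (about 0.01 rad) |
| Right | 3 | 0.838 | 0.85 | bar about 1 px from expected (about 0.01 rad) |

The scene and side pictures agreed by eye. At hand-in the gripper was more than 80 mm above the coder, with wrist force near zero.

**Disagreement:** in all three views the real fingertips appeared roughly 30 mm higher than the reported TCP position. Because of this, the first two tries at the left wheel closed on air above the bar. I corrected the height from the pictures. After that, all three bars ended up held at about 14 mm, which matches their size. The highest force I saw in the readings was about 8 N.

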